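Index the board turntable to the next hole

TASK

Bring the next circuit board round on the work turntable: press its spring plunger in with the fingertips, push the turntable counter-clockwise (seen from above) to the very next index hole, and let the plunger spring fully back up so that the table is locked there. Only press and push, never grip the plunger's head between the fingers, and leave the things standing on the desk where they are.

Things in the scene. Friction and masses are not known exactly. Their poses are not given: they have to be found in the camera images.
- axis_top (a point): Top of the small hub on the turntable's vertical turning axis, 69 mm above the desk, at the centre of the fixed steel hole disc (120 mm diameter, upper face at 63 mm). The disc does not turn; it has 6 dark round holes, 60 degrees apart, on a 96 mm circle. Round it turns an aluminium plate, 270 mm diameter, upper face at 32 mm. The unit is fixed to the desk; place and heading vary.
- board_far (a point): Centre of the circuit board opposite the plunger, 103 mm from the axis, 42 mm above the desk. The plate carries five such dark green boards (42 x 56 mm, nothing on them above 52 mm), 60 degrees apart; the plunger has the sixth place.
- plunger_top (a point): Centre of the upper face of the plunger's flat round black head (40 mm diameter, 10 mm thick), 100 mm from the turning axis; the face is 100 mm above the desk when up. It rides on the turning plate and is pressed straight down. An arm from its stem runs inwards under the hole disc and carries the locking pin. Pressed 9 mm or more it frees the plate; it stops at 14 mm.
- pin_tip (a point): Tip of the brass locking pin (8 mm diameter), 48 mm from the axis, on the same radius as the plunger head, moving with it; up, it stands 1.5 mm proud of the hole disc in one of its holes and locks the plate (about 2 degrees of play either way). Let go between holes, the plunger stays about 8 mm down, the plate still turns, and it snaps up at the next hole.
- tab_top (a point): Middle of the top edge of a fixed upright steel tab on the turning plate (30 mm wide along the radius, 6 mm thick), beside the plunger on its counter-clockwise (leading) side, its middle plane 33 mm from the middle of the head; its top is 118 mm above the desk, 18 mm above the head when that is up. A fingertip on the head can bear against it to push the plate counter-clockwise. Pressing on the head also carries the plate along by friction.
- plunger (a joint): How far the plunger is pressed in, m: 0 is up, 0.014 fully in. Spring: about 3.6 N to start, 9 N at 12 mm, 10 N fully in. It springs back by itself.
- turntable (a joint): Angle of the turning plate, rad: about 0 at the start (pin in its first hole), growing counter-clockwise seen from above; the next hole is at 1.047 (60 degrees). With the pin clear about 0.15 N m turns it; locked, it springs a few degrees under a hard push and comes back.
- mug: White ceramic mug, 80 mm diameter, 90 mm high, loose, upright; origin at the centre of its underside. To be left alone.
- jar: Small amber glass jar with black cap, 56 mm diameter, 75 mm high, loose, upright; origin at the centre of its underside. To be left alone.
- parts_tray: Open cardboard parts tray, 100 x 70 x 30 mm, loose; origin at the centre of its underside. To be left alone.
- screwdriver: Black-handled screwdriver lying on the desk, loose; origin at its underside. To be left alone.

How it is judged:
On the way:
1. the plunger is pressed in, clear of its first hole, before the table is turned (value of joint plunger above 0.008 m and value of joint turntable between -0.3 and 0.3 rad), for 0.05 s.
At the end, for the whole second after the job is handed in: The turntable stands still one hole (60 degrees, within 3.4 degrees) counter-clockwise from its start and the plunger is up within 2.5 mm, its pin in that hole (value of joint turntable between 0.987 and 1.107 rad and value of joint plunger below 0.0025 m and velocity of joint turntable between -0.03 and 0.03 rad/s); the robot touches nothing.
It fails at once if the mug is lifted, tipped or shifted more than 20 mm (distance of mug from where it was at the start of the episode above 0.02 m or angle between mug's own z axis and vertical above 0.35 rad).
It fails at once if the jar is lifted, tipped or shifted more than 20 mm (distance of jar from where it was at the start of the episode above 0.02 m or angle between jar's own z axis and vertical above 0.35 rad).
It fails at once if the parts tray is lifted, tipped or shifted more than 20 mm (distance of parts_tray from where it was at the start of the episode above 0.02 m or angle between parts_tray's own z axis and vertical above 0.35 rad).
It fails at once if the screwdriver is lifted, tipped or shifted more than 20 mm (distance of screwdriver from where it was at the start of the episode above 0.02 m).
It fails at once if the plunger's head is taken between the fingers (horizontal distance between the grasp point and plunger_top below 0.015 m and z of the grasp point in the frame of plunger_top below 0.004 m).
It also fails if it takes over 38 s, if anything falls off the work surface, if the arm or the gripper's body presses on something with over 40 N, if the wrist force passes 120 N, or if a joint passes its speed limit or range.

ROBOT

A 6-joint arm with a two-finger parallel gripper is mounted at the origin on the work surface. World frame = base frame: x ahead of the robot, y to its left, z up, the work surface at z = 0. Lengths are in m, angles in rad, forces in N, time in s.
With the tool pointing down it reaches from about 0.35 to 0.85 m from the base axis. Payload 8.1 kg.
Tool frame: the origin (TCP) lies midway between the tips of the shut fingers; the grasp point (between the pads) lies 19 mm behind it; z points along the fingers, y is the direction in which the jaws open and shut (so a half turn about z gives the same grasp; the last joint's range is limited). The gripper opens to 93 mm and grips with 3 to 60 N. Pads are 15 mm wide; open, the fingers measure 128 mm over their backs; the gripper's body (75 mm by 188 mm) begins 65 mm behind the grasp point.
Start: joints at [-1.195, 0.13, 1.488, -0, 1.523, -0.085], TCP at [0.267, -0.537, 0.219] pointing down, gripper open.
Joint ranges: [-2.96, 2.96], [-0.89, 2.26], [0.02, 2.5], [-1.34, 4.48], [0, 2.73], [-2.66, 2.66]. Speed limits (rad/s): [2.39, 2.39, 2.79, 3.14, 3.14, 3.14].

INTERFACE

Orientations are given as a 3x3 rotation matrix whose columns are the frame's x, y, z axes.
In Python, from cell import r, cams, hand_in gives the robot as it stands. The module is installed in compiled form; this text tells all that it offers.
- The arm moves only by the tool carry_out, never from a script. Its argument "moves" is one flat list of numbers, 4 for each row, row after row: the shift along the tool's x, y, z in m, then the turn about the tool's z in degrees. A call has exactly 10 rows; each row shifts and turns the commanded pose from where the row before left it, along the tool's axes as they then stand; what a row does not reach is not made up. A row lasts 1/10 s, in which the tool goes at most 50 mm and 8.59 degrees, less where a joint would pass 70% of its speed; a pose out of reach is approached as far as the arm can. A call is refused whole if a number of a shift passes 0.05 or a number of a turn 8.59, either way. A call with a gripper value outside its range is refused whole. "grip" is the closure, from 0 (fully open) to 1 (shut), set as the call begins (left out, the last holds). The fingers move at their own pace and stop on an object; "squeeze" is the grip in N (left out, the last holds). Time passes only in rows, so rows that do not move let the fingers close, or fill a call up. It gives the time, the measured TCP pose, the force and the opening at its end, in the units of the state.
- r.sense(): the state, without advancing time (a new reading comes with each control period).
- cams.grab_frame(name): name is "scene" or "top"; returns the picture (384x512x3 uint8, red, green, blue); there is no depth.
- cams.camera_params(name): a dict with "camera_matrix" (3x3 intrinsics, pixels), "cam_to_world" (4x4, takes a point from camera to world coordinates). Camera axes: x right, y down, z forward; pixel columns grow to the right and rows downward; lengths in m; the calibration is good to about 2 mm. A picture is of the moment at which its call begins. camera_params takes no time and is no camera call.
- hand_in(): hands the job in, once; it reports no verdict.
The state is a dict: "clock": time; "q": joint angles; "dq": joint speeds; "joint_torque": joint torques, N m; "position": TCP position; "ee_rot": TCP orientation; "ft_force": force on the tool from outside, world axes, zero at the start; "torque": the same for the moment, N m; "width": finger opening in m.
Only numpy, scipy, OpenCV 4.12 (cv2) and the standard library are available. Lean on these libraries where they do the work, as an engineer would, in place of code of your own. Each camera call takes 0.05 s, during which the arm holds its last target.

## Working session

There is one attempt and no reset: what is moved stays moved. The work goes in short steps, Python scripts to look and compute and a tool call to move; the robot and the scene stay as the last step left them, time stands still between calls to the robot, and variables do not carry over. Pictures are saved under pics/ and viewed, and the job is handed in when it is done.

Besides the shell and the picture viewer there is one more tool, called after "Call:" by a JSON object that holds its "method" and its "body", one argument or row to a line. carry_out: Moves the arm, as the interface text tells. Its arguments: {"type":"object","properties":{"moves":{"type":"array"},"grip":{"type":"number"},"squeeze":{"type":"number"}},"required":["moves"]}

```bash
mkdir -p pics
python3 - <<'E'
from cell import r,cams
import cv2,numpy as np
for n in("scene","top"):
    im=cams.grab_frame(n); cv2.imwrite(f"pics/{n}0.png",im[:,:,::-1]); p=cams.camera_params(n); print(n,np.round(p["camera_matrix"],1).tolist(),np.round(p["cam_to_world"],4).tolist())
s=r.sense()
for k in s: print(k,np.round(s[k],4).tolist())
E
```

```text
scene [[499.5, 0.0, 255.1], [0.0, 499.5, 197.5], [0.0, 0.0, 1.0]] [[0.6189, 0.6229, -0.4786, 1.1481], [0.7854, -0.4993, 0.3659, -0.4604], [-0.011, -0.6023, -0.7982, 1.0934], [0.0, 0.0, 0.0, 1.0]]
top [[485.7, 0.0, 252.3], [0.0, 485.7, 188.3], [0.0, 0.0, 1.0]] [[0.045, -0.9787, 0.2002, 0.3076], [-0.999, -0.0428, 0.0152, -0.0039], [-0.0063, -0.2007, -0.9796, 1.3924], [0.0, 0.0, 0.0, 1.0]]
clock 0.1
q [-1.1954, 0.1311, 1.4891, 0.0, 1.523, -0.0854]
dq [-0.0003, -0.0027, -0.0016, -0.0022, -0.0004, 0.0001]
joint_torque [0.0023, -56.1345, -49.3093, 0.0773, 0.0292, -0.0001]
position [0.2666, -0.537, 0.2177]
ee_rot [[0.8957, 0.4447, -0.0006], [0.4447, -0.8957, 0.0015], [0.0001, -0.0016, -1.0]]
ft_force [-0.0662, 0.0396, -0.4598]
torque [-0.0459, 0.0098, 0.0284]
width 0.0929
```

View pics/scene0.png

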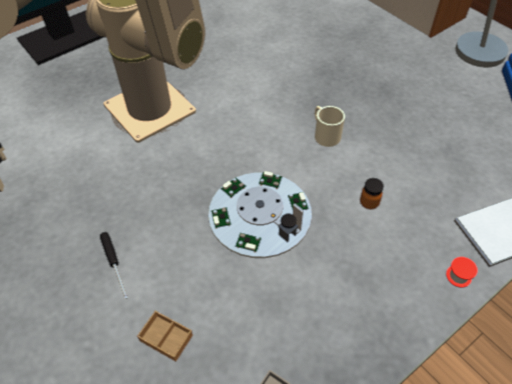

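View pics/top0.png

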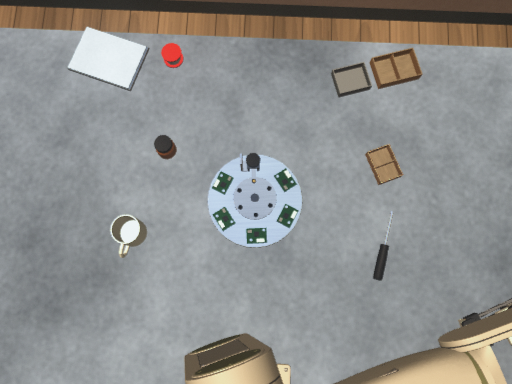

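The top view shows the hub near (255,198), the head near (253,160) and the tab just to its left at (243,162). The mug and jar are to the left of the turntable. Next I'll measure these precisely.

```bash
cat > h.py <<'E'
import numpy as np,cv2
from cell import r,cams
def ray(n,uv):
    p=cams.camera_params(n);T=np.array(p["cam_to_world"]);d=T[:3,:3]@np.linalg.inv(p["camera_matrix"])@np.array([uv[0],uv[1],1.]);return T[:3,3],d
def onplane(n,uv,z):
    o,d=ray(n,uv);return o+d*(z-o[2])/d[2]
def proj(n,P):
    p=cams.camera_params(n);T=np.array(p["cam_to_world"]);c=T[:3,:3].T@(np.array(P)-T[:3,3]);u=np.array(p["camera_matrix"])@c;return u[:2]/u[2]
def tri(a,b):
    (o1,d1),(o2,d2)=ray("scene",a),ray("top",b)
    t=np.linalg.lstsq(np.c_[d1,-d2],o2-o1,rcond=None)[0];p,q=o1+t[0]*d1,o2+t[1]*d2
    return (p+q)/2,np.linalg.norm(p-q)
E
python3 - <<'E'
import cv2
a=cv2.imread("pics/scene0.png")[165:265,200:320];b=cv2.imread("pics/top0.png")[140:260,195:315]
cv2.imwrite("pics/sc.png",cv2.resize(a,None,fx=6,fy=6,interpolation=cv2.INTER_CUBIC)[:600])
cv2.imwrite("pics/tc.png",cv2.resize(b,None,fx=5,fy=5,interpolation=cv2.INTER_CUBIC))
E
```

```text
(no output)
```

View pics/sc.png

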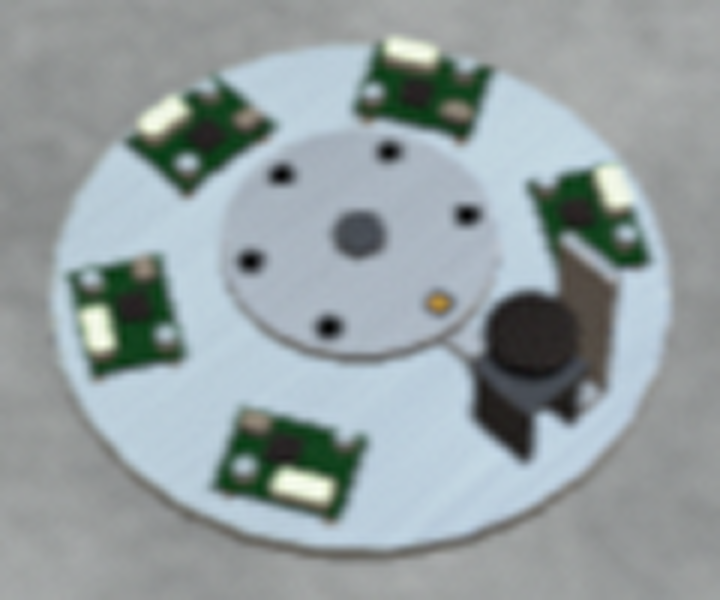

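View pics/tc.png

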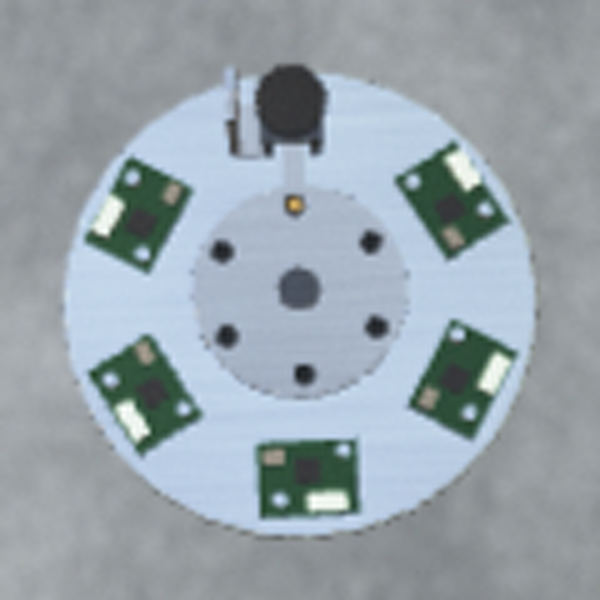

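Run:
```python
from h import *
f=lambda n,u,v:((u+.5)/(6 if n=="scene" else 5)-.5+(200 if n=="scene" else 195),(v+.5)/(6 if n=="scene" else 5)-.5+(165 if n=="scene" else 140))
# mask refinement: dark/bronze blobs in given windows, crop coords seeds
def blob(n,u,v,w,cond):
    im=cv2.imread(f"pics/{n}0.png").astype(float);c=f(n,u,v);x,y=map(round,c)
    s=im[y-w:y+w+1,x-w:x+w+1];m=cond(s);yy,xx=np.mgrid[y-w:y+w+1,x-w:x+w+1];return (xx*m).sum()/m.sum(),(yy*m).sum()/m.sum()
dark=lambda s:np.clip(150-s.mean(2),0,None)
br=lambda s:np.clip(s[:,:,2]-s[:,:,0]-10,0,None)
S={"hub":((359,234),(298,289),.069,5,dark),"pin":((438,302),(294,205),.0645,3,br),"head":((532,330),(291,97),.1,0,None)}
for k,(a,b,z,w,c) in S.items():
    pa=blob("scene",*a,w,c) if w else f("scene",*a); pb=blob("top",*b,w,c) if w else f("top",*b)
    print(k,np.round(pa,1),np.round(pb,1),np.round(onplane("scene",pa,z),4),np.round(onplane("top",pb,z),4),[np.round(q,4) for q in tri(pa,pb)])
for n,L in(("scene",[(281,174),(389,151),(467,215),(329,326),(250,261)]),("top",[(222,251),(371,242),(376,327),(304,374),(227,336)])):
    P=np.array([onplane(n,f(n,*q),.063) for q in L]);pin=onplane(n,f(n,*S["pin"][0 if n=="scene" else 1]),.0645)
    A=np.c_[2*P[:,:2],np.ones(len(P))];s=np.linalg.lstsq(A,(P[:,:2]**2).sum(1),rcond=None)[0];c=s[:2]
    print(n,"circle c",np.round(c,4),"r",np.sqrt(s[2]+c@c),"pin rad/ang",np.hypot(*(pin[:2]-c)),np.degrees(np.arctan2(*(pin[:2]-c)[::-1])),"holes",np.round(np.sort(np.degrees(np.arctan2(P[:,1]-c[1],P[:,0]-c[0]))),1))
print("tab top", [np.round(q,4) for q in tri(f("scene",590,257),f("top",230,105))], onplane("scene",f("scene",590,257),.118))
```

```text
hub [259.4 203.7] [254.3 197.3] [0.5564 0.0056 0.069 ] [0.553  0.0099 0.069 ] [array([0.5535, 0.0091, 0.0633]), np.float64(0.002)]
pin [272.7 215.1] [253.4 180.4] [0.6023 0.0116 0.0645] [0.6018 0.0146 0.0645] [array([0.6017, 0.0136, 0.0624]), np.float64(0.0022)]
head [288.2 219.6] [252.8 159. ] [0.6549 0.0162 0.1   ] [0.6541 0.0185 0.1   ] [array([0.6542, 0.0179, 0.098 ]), np.float64(0.0016)]
scene circle c [0.5536 0.0077] r 0.04784443885811974 pin rad/ang 0.04836161508206119 4.762772321321019 holes [-173.5 -113.1  -53.6   65.2  125.6]
top circle c [0.5541 0.0097] r 0.048052914798457226 pin rad/ang 0.047370471917118684 5.90898023431972 holes [-174.2 -114.4  -54.2   66.2  126.4]
tab top [array([0.6463, 0.0523, 0.1091]), np.float64(0.0022)] [0.65131999 0.04875966 0.118     ]
```

Both views agree: the axis is at about (0.554, 0.009), the plunger heading about 6°, and the head at about (0.6535, 0.019). First I'll travel at height with the fingers shut.

Call:
{"method": "carry_out", "body": {
  "moves": [0.01,-0.006,0,0,0.025,-0.014,0,0,0.033,-0.0185,0,0,0.033,-0.0185,0,0,0.033,-0.0185,0,0,0.033,-0.0185,0,0,0.033,-0.0185,0,0,0.033,-0.0185,0,0,0.033,-0.0185,0,0,0.033,-0.0185,0,0],
  "grip": 1,
  "squeeze": 10
}}

```text
clock: 1.1
position: [0.4605, -0.2517, 0.2185]
ee_rot: [[0.896, 0.445, 0.0], [0.445, -0.896, 0.0], [0.0, -0.0, -1.0]]
ft_force: [-0.2, -1.0, 0.0]
width: 0.0171
```

Call:
{"method": "carry_out", "body": {
  "moves": [0.033,-0.0185,0,0,0.033,-0.0185,0,0,0.033,-0.0185,0,0,0.033,-0.0185,0,0,0.033,-0.0185,0,0,0.033,-0.0185,0,0,0.033,-0.0185,0,0,0.033,-0.0185,0,0,0.025,-0.014,0,0,0.01,-0.007,0,0]
}}

```text
clock: 2.1
position: [0.6529, 0.0335, 0.218]
ee_rot: [[0.895, 0.447, -0.001], [0.447, -0.895, 0.001], [-0.0, -0.001, -1.0]]
ft_force: [-0.9, -0.8, 0.4]
width: 0.0005
```

Call:
{"method": "carry_out", "body": {
  "moves": [0,0,0,3.4,0,0,0,3.4,0,0,0,3.4,0,0,0,3.4,0,0,0,3.4,0,0,0,3.4,0,0,0.03,0,0,0,0.03,0,0,0,0,0,0,0,0,0]
}}

```text
clock: 3.1
position: [0.6516, 0.0301, 0.1584]
ee_rot: [[0.995, 0.104, -0.002], [0.104, -0.995, -0.0], [-0.002, -0.0, -1.0]]
ft_force: [-0.0, 0.7, 0.5]
width: 0.0005
```

```bash
cat > st.py <<'E'
from h import *
import sys
s=r.sense();P=np.array(s["position"]);R=np.array(s["ee_rot"])
a=np.array([.554,.009]);d=P[:2]-a
print("t",s["clock"],"P",P.round(4),"xhead",np.degrees(np.arctan2(R[1,0],R[0,0])).round(2),"z",R[:,2].round(3),"rad",np.hypot(*d).round(4),"ang-6",(np.degrees(np.arctan2(d[1],d[0]))-6).round(2),"F",np.round(s["ft_force"],2),"w",round(float(s["width"]),4))
if len(sys.argv)>1:
    im=[]
    for n,(x,y,w,h) in(("scene",(200,150,130,120)),("top",(190,130,130,120))):
        g=cams.grab_frame(n)[y:y+h,x:x+w,::-1];im.append(cv2.resize(g,None,fx=3,fy=3,interpolation=cv2.INTER_CUBIC))
    cv2.imwrite(f"pics/{sys.argv[1]}.png",np.hstack(im))
E
python3 st.py p1
```

```text
t 3.1 P [0.6516 0.0301 0.1584] xhead 5.99 z [-0.002 -0.    -1.   ] rad 0.0999 ang-6 6.21 F [-0.02  0.7   0.48] w 0.0005
```

View pics/p1.png

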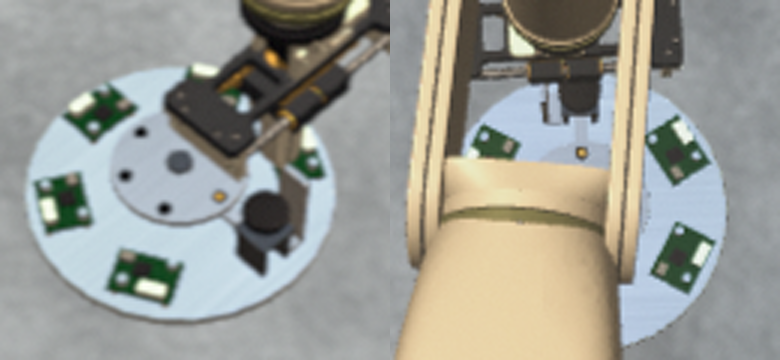

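The fingers are over the head (left view, about (265,210)) and the tab is beside it. I'll shift slightly away from the tab, then go down to 10 mm above the head and look.

Call:
{"method": "carry_out", "body": {
  "moves": [0,0.002,0.005,0,0,0,0.005,0,0,0,0.01,0,0,0,0.01,0,0,0,0.01,0,0,0,0.006,0,0,0,0.002,0,0,0,0,0,0,0,0,0,0,0,0,0]
}}

```text
clock: 4.2
position: [0.6533, 0.0283, 0.1114]
ee_rot: [[0.995, 0.105, 0.001], [0.105, -0.995, -0.0], [0.001, 0.0, -1.0]]
ft_force: [0.7, 0.1, 0.5]
width: 0.0003
```

```bash
python3 st.py p2
```

```text
t 4.2 P [0.6533 0.0283 0.1114] xhead 6.0 z [ 0.001 -0.    -1.   ] rad 0.1011 ang-6 5.03 F [0.68 0.06 0.5 ] w 0.0003
```

View pics/p2.png

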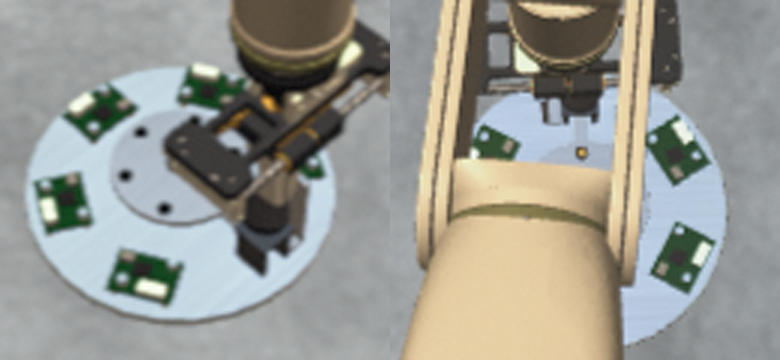

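The fingertips sit just above the head, next to the tab, with no contact force. Next I'll press down to about 0.0885.

Call:
{"method": "carry_out", "body": {
  "moves": [0,0,0.004,0,0,0,0.004,0,0,0,0.003,0,0,0,0.003,0,0,0,0.003,0,0,0,0.003,0,0,0,0.003,0,0,0,0,0,0,0,0,0,0,0,0,0]
}}

```text
clock: 5.3
position: [0.6527, 0.0284, 0.0884]
ee_rot: [[0.995, 0.105, -0.0], [0.105, -0.995, -0.0], [-0.0, 0.0, -1.0]]
ft_force: [-5.2, 0.2, 8.3]
width: 0.0003
```

```bash
python3 st.py p3
```

```text
t 5.3 P [0.6527 0.0284 0.0884] xhead 6.0 z [-0. -0. -1.] rad 0.1006 ang-6 5.1 F [-5.18  0.18  8.25] w 0.0003
```

View pics/p3.png

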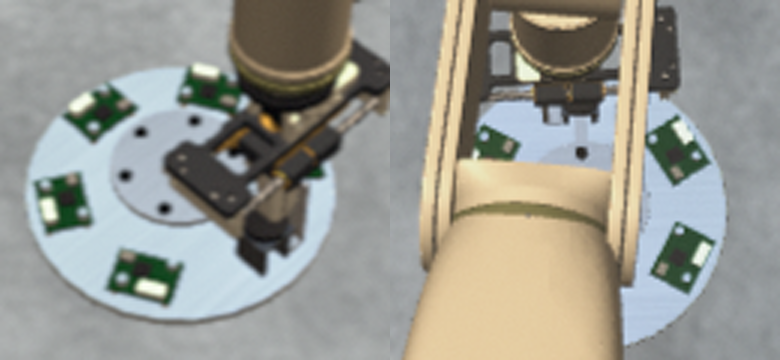

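The pin has dropped out of sight (right view, about (582,152)) and the force is 8.3 N, so the plunger is clear of its hole. Next I'll sweep 25° along the arc while staying pressed.

Call:
{"method": "carry_out", "body": {
  "moves": [-0.0002,-0.0018,0.0005,-1,-0.0004,-0.0035,0,-2,-0.0006,-0.0053,0,-3,-0.0006,-0.0053,0,-3,-0.0006,-0.0053,0,-3,-0.0006,-0.0053,0,-3,-0.0006,-0.0053,0,-3,-0.0006,-0.0053,0,-3,-0.0004,-0.0035,0,-2,-0.0004,-0.0035,0,-2]
}}

```text
clock: 6.4
position: [0.6356, 0.068, 0.0882]
ee_rot: [[0.857, 0.516, 0.001], [0.516, -0.856, -0.001], [0.0, 0.002, -1.0]]
ft_force: [-3.3, -4.2, 9.1]
width: 0.0005
```

```bash
python3 st.py p4
```

```text
t 6.4 P [0.6356 0.068  0.0882] xhead 31.07 z [ 0.001 -0.001 -1.   ] rad 0.1007 ang-6 29.88 F [-3.32 -4.21  9.13] w 0.0005
```

View pics/p4.png

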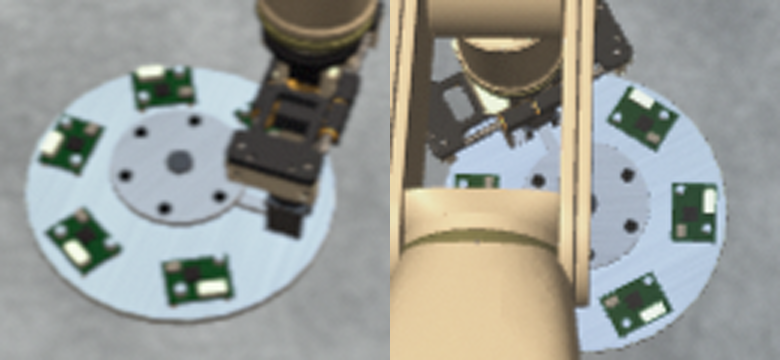

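The boards have turned about 25° counter-clockwise. I'll sweep another 18° or so, then measure the table angle from the boards.

Call:
{"method": "carry_out", "body": {
  "moves": [-0.0002,-0.0018,0,-1,-0.0004,-0.0035,0,-2,-0.0006,-0.0053,0,-3,-0.0006,-0.0053,0,-3,-0.0006,-0.0053,0,-3,-0.0006,-0.0053,0,-3,-0.0004,-0.0035,0,-2,-0.0002,-0.0018,0,-1,0,0,0,0,0,0,0,0]
}}

```text
clock: 7.5
position: [0.6132, 0.0908, 0.0883]
ee_rot: [[0.656, 0.755, 0.002], [0.755, -0.656, -0.001], [0.001, 0.002, -1.0]]
ft_force: [-2.4, -1.6, 7.3]
width: 0.0007
```

```bash
cat > ang.py <<'E'
from h import *
for n in ("scene","top"):
    im=cams.grab_frame(n);h=cv2.cvtColor(im,cv2.COLOR_RGB2HSV);m=cv2.inRange(h,(45,90,20),(85,255,160));m=cv2.morphologyEx(m,cv2.MORPH_CLOSE,np.ones((5,5),np.uint8))
    for c in cv2.findContours(m,0,2)[0]:
        if cv2.contourArea(c)<60: continue
        (u,v),wh,_=cv2.minAreaRect(c);P=onplane(n,(u,v),.042)-[.554,.009,0];rad=np.hypot(P[0],P[1])
        if abs(rad-.103)<.02: print(n,round(u),round(v),"rad",rad.round(3),"ang-6 mod60",((np.degrees(np.arctan2(P[1],P[0]))-6)%60).round(1),"area",cv2.contourArea(c))
E
python3 ang.py; python3 st.py p5
```

```text
scene 277 239 rad 0.102 ang-6 mod60 39.3 area 137.5
scene 236 237 rad 0.105 ang-6 mod60 41.7 area 130.0
scene 220 208 rad 0.103 ang-6 mod60 43.7 area 117.5
scene 280 184 rad 0.1 ang-6 mod60 41.8 area 104.5
scene 243 182 rad 0.1 ang-6 mod60 43.4 area 123.0
top 281 224 rad 0.103 ang-6 mod60 41.7 area 111.0
top 289 189 rad 0.101 ang-6 mod60 42.0 area 155.0
top 264 165 rad 0.102 ang-6 mod60 41.3 area 90.5
t 7.6 P [0.6132 0.0907 0.0882] xhead 49.0 z [ 0.001 -0.001 -1.   ] rad 0.1009 ang-6 48.09 F [-2.51 -2.69  9.23] w 0.0002
```

View pics/p5.png

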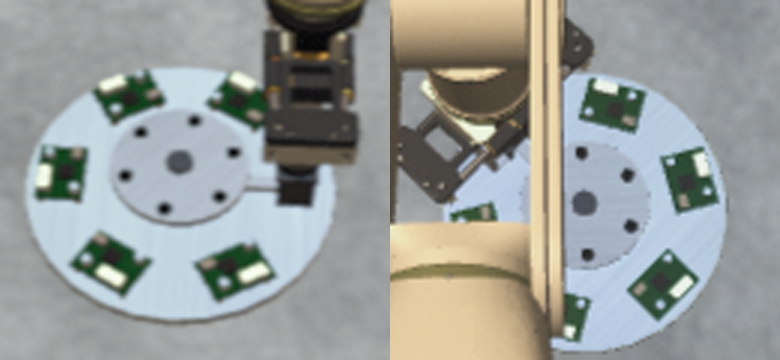

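The table is at about 42° in both views. I'll lift above the head's fully-up height (tip at 0.107, still below the tab top at 0.118) and push on via the tab, so the pin snaps up by itself.

Call:
{"method": "carry_out", "body": {
  "moves": [0,0,-0.003,0,0,0,-0.005,0,0,0,-0.006,0,0,0,-0.005,0,0,0,0,0,-0.0002,-0.0018,0,-1,-0.0004,-0.0035,0,-2,-0.0004,-0.0035,0,-2,-0.0004,-0.0035,0,-2,-0.0004,-0.0035,0,-2]
}}

```text
clock: 8.7
position: [0.5991, 0.0993, 0.1059]
ee_rot: [[0.528, 0.849, 0.001], [0.849, -0.528, -0.0], [0.0, 0.001, -1.0]]
ft_force: [2.7, -0.6, -0.6]
width: 0.0005
```

```bash
python3 ang.py; python3 st.py p6
```

```text
scene 241 239 rad 0.105 ang-6 mod60 48.2 area 125.0
scene 281 237 rad 0.102 ang-6 mod60 46.1 area 145.5
scene 220 212 rad 0.105 ang-6 mod60 50.3 area 98.0
scene 277 182 rad 0.099 ang-6 mod60 47.6 area 110.0
scene 238 184 rad 0.101 ang-6 mod60 50.5 area 132.0
top 284 221 rad 0.102 ang-6 mod60 48.8 area 151.5
top 288 186 rad 0.101 ang-6 mod60 47.8 area 130.5
t 8.8 P [0.5984 0.0996 0.1058] xhead 58.09 z [-0.001  0.    -1.   ] rad 0.1009 ang-6 57.86 F [ 0.43  1.01 -0.77] w 0.0005
```

View pics/p6.png

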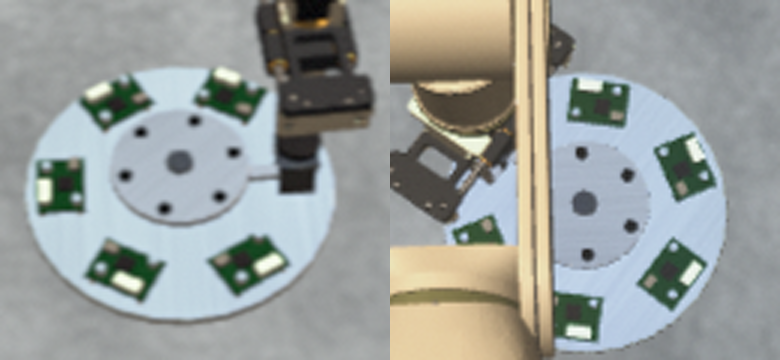

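The tab push works: the table is at about 48.5° with little force. I'll continue slowly.

Call:
{"method": "carry_out", "body": {
  "moves": [-0.0003,-0.0018,0,-1,-0.0003,-0.0018,0,-1,-0.0003,-0.0018,0,-1,-0.0003,-0.0018,0,-1,-0.0003,-0.0018,0,-1,-0.0003,-0.0018,0,-1,-0.0003,-0.0018,0,-1,-0.0003,-0.0018,0,-1,-0.0003,-0.0018,0,-1,0,0,0,0]
}}

```text
clock: 9.9
position: [0.5827, 0.1046, 0.106]
ee_rot: [[0.39, 0.921, -0.001], [0.921, -0.39, -0.0], [-0.001, -0.001, -1.0]]
ft_force: [0.2, -0.2, -0.2]
width: 0.0005
```

```bash
python3 ang.py; python3 st.py p7
```

```text
scene 247 242 rad 0.105 ang-6 mod60 57.9 area 104.0
scene 287 234 rad 0.103 ang-6 mod60 56.0 area 155.5
scene 221 217 rad 0.104 ang-6 mod60 59.8 area 108.0
scene 233 187 rad 0.102 ang-6 mod60 1.3 area 127.5
scene 271 180 rad 0.1 ang-6 mod60 58.0 area 116.0
top 256 235 rad 0.103 ang-6 mod60 57.8 area 66.0
top 287 216 rad 0.102 ang-6 mod60 58.3 area 161.5
top 285 180 rad 0.102 ang-6 mod60 58.6 area 162.5
top 253 163 rad 0.104 ang-6 mod60 59.2 area 144.5
t 10.0 P [0.5828 0.1046 0.1059] xhead 67.0 z [-0.001 -0.    -1.   ] rad 0.0998 ang-6 67.22 F [-0.15 -0.83 -0.33] w 0.0
```

View pics/p7.png

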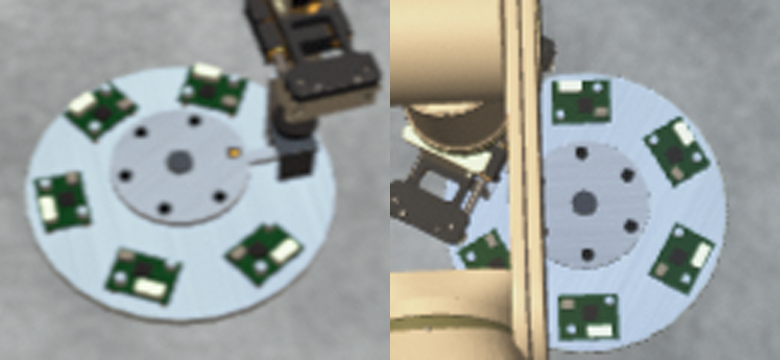

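The brass pin is up in the new hole (left view, about (234,153)), with the table at about 58.5°. I'll nudge 1.5° toward the hole centre, back off the tab, and lift clear.

Call:
{"method": "carry_out", "body": {
  "moves": [-0.0001,-0.0009,0,-0.5,-0.0001,-0.0009,0,-0.5,-0.0001,-0.0009,0,-0.5,0,0,0,0,0,0.002,0,0,0,0.003,0,0,0,0,-0.015,0,0,0,-0.04,0,0,0,-0.05,0,0,0,-0.03,0]
}}

```text
clock: 11.1
position: [0.5867, 0.1036, 0.2468]
ee_rot: [[0.367, 0.93, 0.005], [0.93, -0.367, 0.001], [0.002, 0.005, -1.0]]
ft_force: [1.1, 0.4, 0.3]
width: 0.0004
```

Call:
{"method": "carry_out", "body": {
  "moves": [-0.02,0.02,0,0,-0.03,0.03,0,0,-0.03,0.03,0,0,-0.03,0.03,0,0,-0.03,0.03,0,0,-0.02,0.02,0,0,0,0,0,0,0,0,0,0,0,0,0,0,0,0,0,0]
}}

```text
clock: 12.1
position: [0.6755, -0.1026, 0.2418]
ee_rot: [[0.365, 0.931, 0.0], [0.931, -0.365, 0.0], [0.0, 0.0, -1.0]]
ft_force: [-0.0, 0.5, -0.4]
width: 0.0007
```

```bash
python3 ang.py; python3 st.py p8
python3 - <<'E'
from h import *
cv2.imwrite("pics/s9.png",cams.grab_frame("scene")[:,:,::-1])
E
```

```text
scene 248 242 rad 0.105 ang-6 mod60 59.3 area 131.5
scene 287 233 rad 0.102 ang-6 mod60 56.8 area 145.5
scene 221 218 rad 0.105 ang-6 mod60 0.9 area 100.0
t 12.2 P [ 0.6756 -0.1028  0.2416] xhead 68.59 z [ 0.  0. -1.] rad 0.1652 ang-6 -48.62 F [ 0.57  0.12 -0.01] w 0.0003
```

View pics/p8.png

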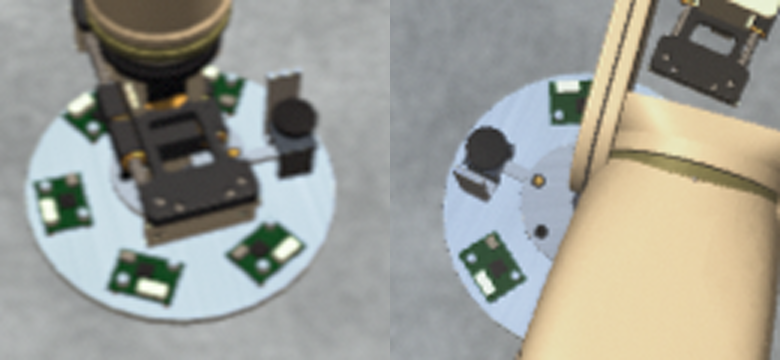

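View pics/s9.png

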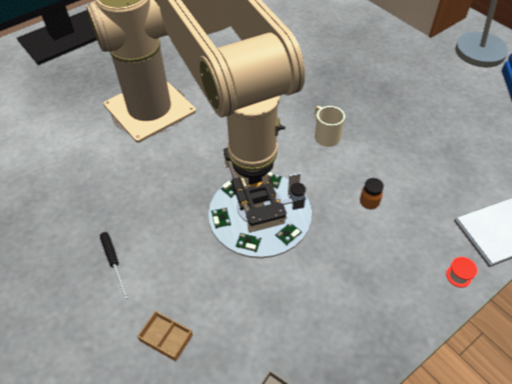

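The pin shows in the new hole in both views: (234,153) and (539,181). Mug, jar, tray and screwdriver are where they were. I'll compare numerically against the start.

Run:
```python
from h import *
print("head",tri((297.8,189.1),(222.8,178.5)),"pin",tri((277.8,200.8),(239.5,190.2)))
for nm,P in(("top pin",onplane("top",(239.5,190.2),.0645)),("scene pin",onplane("scene",(277.8,200.8),.0645)),("top head",onplane("top",(222.8,178.5),.1)),("scene head",onplane("scene",(297.8,189.1),.1))):
    d=P[:2]-[.554,.009];print(nm,P.round(4),np.hypot(*d).round(4),np.degrees(np.arctan2(d[1],d[0]))-6)
a=cv2.imread("pics/scene0.png");b=cv2.imread("pics/s9.png");d=cv2.absdiff(a,b).max(2)
for k,(x,y,w,h) in dict(mug=(308,98,42,52),jar=(355,172,35,42),tray=(130,305,70,60),driver=(92,225,45,80)).items(): print(k,(d[y:y+h,x:x+w]>30).sum())
```

```text
head (array([0.59658031, 0.09810223, 0.09546406]), np.float64(0.00016423286802358858)) pin (array([0.57323969, 0.0525119 , 0.0595944 ]), np.float64(0.00038933079930190663))
top pin [0.5722 0.0521 0.0645] 0.0468 61.172871899756316
scene pin [0.5761 0.0503 0.0645] 0.0468 55.87499370567485
top head [0.5956 0.0978 0.1   ] 0.0981 58.89394167657433
scene head [0.5991 0.0955 0.1   ] 0.0975 56.483992315406894
mug 0
jar 0
tray 0
driver 0
```

```bash
python3 - <<'E'
import h
from h import *
for f in("scene0","s9"):
    class C: grab_frame=staticmethod(lambda n,f=f: cv2.imread(f"pics/{f}.png")[:,:,::-1].copy()); camera_params=cams.camera_params
    src=open("ang.py").read().replace('("scene","top")','("scene",)').replace("from h import *","").replace("cams.grab_frame","C.grab_frame")
    print(f);exec(src)
E
python3 st.py p10
```

```text
scene0
scene 248 242 rad 0.105 ang-6 mod60 58.9 area 129.5
scene 221 217 rad 0.104 ang-6 mod60 0.6 area 100.5
scene 298 203 rad 0.1 ang-6 mod60 55.4 area 92.0
scene 233 188 rad 0.099 ang-6 mod60 0.8 area 124.5
scene 270 180 rad 0.098 ang-6 mod60 58.6 area 124.0
s9
scene 248 242 rad 0.105 ang-6 mod60 59.2 area 132.5
scene 287 234 rad 0.103 ang-6 mod60 57.2 area 144.0
scene 221 218 rad 0.105 ang-6 mod60 0.9 area 98.5
t 12.35 P [ 0.6756 -0.1034  0.2414] xhead 68.55 z [ 0. -0. -1.] rad 0.1656 ang-6 -48.75 F [ 0.11 -0.36  0.11] w 0.0008
```

View pics/p10.png

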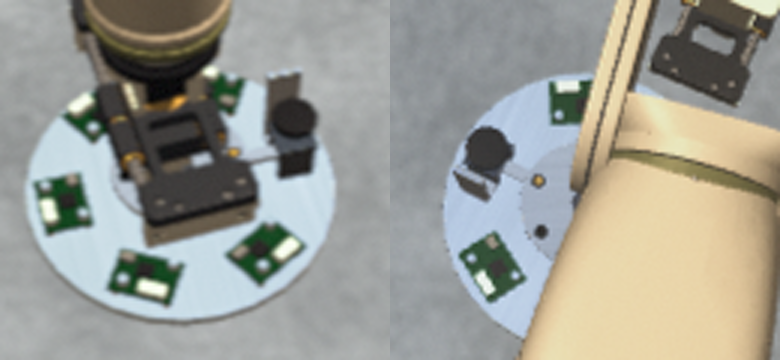

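The boards match their starting pattern to within about 0.3°, so the turn is 60° ± 0.5°. The picture hasn't changed since the last one, and the robot is clear of everything. Handing in.

```bash
python3 -c "
from cell import hand_in
print(hand_in())"
```

```text
the job is handed in; nothing more can be done
None
```

The turntable is one hole (60°) further counter-clockwise, with the plunger back up and its pin in the next hole. I handed the job in at about 12.4 s; no verdict was reported.

**What I did:** With the fingers shut, I pressed the plunger about 12 mm (8–9 N) and swept the plate to about 42° with the plunger held down. I then lifted the fingertips above the head's up height and pushed slowly on the tab until the pin snapped up. After a 1.5° nudge towards the hole centre, I backed off and lifted clear.

**Last checks:**
- **Angle:** in the scene view, the two boards visible in both pictures lie within 0.3° of the starting pattern, which means a 60° turn. Rougher single-view readings of the head and pin ranged from 56° to 61°, because of a few mm of scene-camera offset.
- **Plunger height:** the brass pin is visible in the new hole in both views. The triangulated head height was 95.5 mm, below the 100 mm it should be when up. The hub also read about 6 mm low, so I put this down to the same camera offset, not a plunger still pressed in. The plunger's exact travel was not measured.
- **Other objects:** the picture areas around the mug, jar, tray and screwdriver show no changed pixels.
- **Contact:** the force on the tool was about 0 N.

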